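# Gauge the neck of a fired dispenser bottle

### The arm

A 6-joint arm with a two-finger parallel gripper is mounted at the origin on the work surface. World frame = base frame: x ahead of the robot, y to its left, z up, the work surface at z = 0. Lengths are in m, angles in rad, forces in N, time in s.
With the tool pointing down it reaches from about 0.3 to 0.85 m from the base axis. Payload 5.4 kg.
Tool frame: the origin (TCP) lies at the centre of the arm's flange, where the gripper is bolted on; the fingertips stand 173 mm ahead of it and the grasp point (between the pads) lies 155 mm ahead of it; z points along the fingers, y is the line along which they close (so a half turn about z gives the same grasp; the last joint's range is limited). The gripper opens to 85 mm and grips with 20 to 120 N. Pads are 22 mm wide; open, the fingers measure 114 mm over their backs; the gripper's body (76 mm by 85 mm) begins 54 mm behind the grasp point. The pads swing forward as they close: fully open they stand 13 mm farther back than shut.
Start: joints at [0.984, 0.158, 1.597, -0, 1.386, -0.21], TCP at [0.212, 0.535, 0.405] pointing down, gripper open.
Joint ranges: [-2.91, 2.91], [-0.94, 2.29], [0.18, 2.7], [-1.29, 4.43], [0.17, 2.64], [-3, 3]. Speed limits (rad/s): [2.57, 2.57, 3.14, 3.14, 3.14, 3.14].

### API

Orientations are given as a unit quaternion [w, x, y, z].
In Python, from cell import arm gives the robot as it stands. The module is installed in compiled form; this text tells all that it offers.
- The arm moves only by the shell command python3 -m jog 'ROWS' [FORCE]. ROWS is JSON, a list of rows, each an object with "hand": the closure, from 0 (fully open) to 1 (shut); "offset": the shift along the world's x, y, z in m, a list of three; "turn": the turn about the world's z in degrees. In form: [{"hand": hand, "offset": [dx, dy, dz], "turn": turn}, ...]. A call has 1 to 10 rows; each row shifts and turns the commanded pose from where the row before left it; what a row does not reach is not made up. A row lasts 1/8 s, in which the tool goes at most 62.5 mm and 10.7 degrees, less where a joint would pass 70% of its speed; a pose out of reach is approached as far as the arm can. A call is refused whole if a number of a shift passes 0.0625 or a number of a turn 10.7, either way. A call with a gripper value outside its range is refused whole. The fingers move at their own pace and stop on an object; FORCE is the grip in N (left out, the last holds). Time passes only in rows, so rows that do not move let the fingers close. It gives the time, the measured TCP pose, the force, the opening and the grip force at its end, in the units of the state.
- arm.get_obs(): the state, without advancing time (a new reading comes with each control period).
- arm.get_image(name): name is "side" or "top" or "wrist"; returns (picture, depth): 400x640x3 uint8, blue, green, red; 400x640 float32, m along the optical axis (not along the pixel's ray), 0 where there is no reading.
- arm.camera_info(name): a dict with "fx", "fy", "cx", "cy" (pixels), "R" (3x3) and "t" (3): a world point X has camera coordinates R X + t; the wrist camera has in their place "tool_from_camera" (4x4, takes a point from camera to tool coordinates, whose origin is the TCP and whose axes are the flange's). Camera axes: x right, y down, z forward; pixel columns grow to the right and rows downward; lengths in m; the calibration is good to about 2 mm. A picture is of the moment at which its call begins: read the wrist's pose just before it. camera_info takes no time and is no camera call.
- arm.job_done(): hands the job in; it is judged then, once.
Trained networks look in the newest picture that a camera, given by its name, has taken for a name from the list of things; names that differ only in an ending like _2 or _b are one class to them, and where a whole thing is asked for, a point or a joint stands for the part that bears it (a point fixed in the world has none). Each returns a list of dicts, best first, with "p" (0 to 1); they miss things now and then, are a little off and sometimes report something else, mostly with a low value. They report only what shows in the picture. A call takes as long as a camera call. They do not tell look-alikes from the thing itself.
- arm.look_for(camera, query): "location" ([x, y, z] in m, in world coordinates, good to about 4 mm: the middle of the surface that is visible of it).
- arm.outline_of(camera, query): "mask" (400x640 bool, what is visible of it).
- arm.pinpoint(camera, query): "location" ([x, y, z] in m, in world coordinates, good to about 4 mm: a listed point, or the origin of a listed thing).
The state is a dict: "t": time; "qpos": joint angles; "qd": joint speeds; "joint_torque": joint torques, N m; "position": TCP position; "tcp_rot": TCP orientation; "contact_force": force on the tool from outside, world axes, zero at the start; "ft_torque": the same for the moment, N m; "gripper_width": opening from 0.0 (shut) to 1.0 (fully open); "grip_force": force on a finger pad.
Only numpy, scipy, OpenCV 4.12 (cv2) and the standard library are available. Lean on these libraries where they do the work, as an engineer would, in place of code of your own. Each camera call takes 0.05 s, during which the arm holds its last target. There are 200 camera calls.

### The job

Check the neck of the white bottle in the nest: take the green-banded gauge out of the wooden stand, put its foot into the neck edge first with the gauge leaning clearly (some 15 degrees), then straighten it and slide it fully home until the green collar rests on the lip, and leave it standing there. The ceramic is brittle: feel your way in gently, never pressing harder than 30 N and never letting the gauge drop in, and leave the red gauge, the tumbler and the tree where they stand.

Things in the scene. Friction and masses are not known exactly. Their poses are not given: they have to be found in the camera images.
- go_gauge_grip (a point): Centre of the handle of the plug gauge with the GREEN collar (loose, 135 to 240 g), on its axis, 72 mm above its foot; z points up along the gauge. Round black handle 20 mm diameter, 52 mm long, from 46 to 98 mm above the foot; below it the green collar, 34 mm diameter, from 40 to 46 mm above the foot. Starts upright in one of the stand's two holes, collar on the stand's top.
- go_gauge_foot (a point): Centre of the flat lower end of the same green gauge, z up along the gauge: a steel plug 22 mm in diameter and 40 mm long up to the collar, with a 1 mm chamfer at the foot.
- stand: Fixed oak block 90 x 170 x 45 mm, origin at the centre of its underside, two loose 27 mm holes at y = -45 and +45 mm in its own frame, one gauge in each; which is which varies. The gauges lift straight out.
- nest_mouth (a point): Point on the centre line of the nest, 122 mm above the table, level with the bottle's flat lip (z up). The bottle is seldom central: its upright bore lies off this point by up to 6 mm along each of the nest's x and y axes, different each time and not measured; find it by eye and by feel. Bottle and bore are rigid and held fast: force builds quickly when the gauge is pushed down or sideways.
- nest: Fixed nest, origin at the centre of its underside: aluminium plate 150 x 150 x 12 mm and a blue ring (112 mm outside, 98 mm inside, top 34 mm above the table) round a white fired bottle 76 mm in diameter, held by vacuum. The bottle's neck is 33 mm outside, its straight round bore 23.2 mm wide and over 43 mm deep, open at the top.
- reject_gauge_grip (a point): Centre of the handle of the gauge with the RED collar, in the stand's other hole: same shape, plug 24.4 mm (too thick for the neck). Leave it alone.
- tree: Plaster ornament tree, 84 mm base, 125 mm tall, origin at the centre of its underside. Leave it alone.
- tumbler: Grey tumbler 72 mm across the rim, 105 mm tall, origin at the centre of its underside. Leave it alone.
Things that resemble listed ones, but are neither listed nor needed, are in the scene too. Leave any yellow look-alike of the part that bears go_gauge_grip alone.

How it is judged:
By the outcome, as a careful person would: the job done as asked, in the order asked, and still so for the second after the job is handed in, with the robot touching nothing.
It also fails if it takes over 72 s, if anything falls off the work surface, if the arm or the gripper's body presses on something with over 40 N, if the wrist force passes 120 N, or if a joint passes its speed limit or range.

## Working session

There is one attempt and no reset: what is moved stays moved. The work goes in short steps, Python scripts to look and compute and a shell command to move; the robot and the scene stay as the last step left them, time stands still between calls to the robot, and variables do not carry over. Pictures are saved under pics/ and viewed, at most 10 in all, crops included, and the job is handed in when it is done.

```bash
mkdir -p pics; cat > h.py <<'E'
from cell import arm
import numpy as np, cv2
def snap(c,n,crop=None,s=1):
    im,d=arm.get_image(c)
    v=im if crop is None else im[crop[0]:crop[1],crop[2]:crop[3]]
    cv2.imwrite('pics/'+n,cv2.resize(v,None,fx=s,fy=s,interpolation=cv2.INTER_CUBIC)); return im,d
E
python3 - <<'E'
from h import *
for c in ['top','side']:
    im,d=arm.get_image(c); cv2.imwrite(f'pics/{c}0.png',im)
    for q in ['go_gauge_grip','reject_gauge_grip','stand','nest_mouth','nest','tree','tumbler']:
        print(c,q,[(np.round(r['location'],3).tolist(),round(r['p'],2)) for r in arm.pinpoint(c,q)[:3]])
a=cv2.imread('pics/top0.png');b=cv2.imread('pics/side0.png')
cv2.imwrite('pics/a.png',cv2.resize(np.vstack([a,b]),None,fx=.75,fy=.75))
o=arm.get_obs();print(o)
E
```

```text
top go_gauge_grip [([0.476, 0.21, 0.071], 0.72), ([0.596, 0.18, 0.08], 0.68), ([0.632, 0.089, 0.067], 0.61)]
top reject_gauge_grip [([0.603, 0.266, 0.078], 0.71)]
top stand []
top nest_mouth [([0.548, -0.169, 0.121], 0.67)]
top nest [([0.555, -0.166, -0.004], 0.9)]
top tree [([0.633, -0.028, -0.001], 0.75), ([0.553, -0.166, -0.003], 0.66)]
top tumbler [([0.423, -0.013, 0.002], 0.96)]
side go_gauge_grip [([0.596, 0.179, 0.073], 0.88), ([0.48, 0.209, 0.074], 0.73)]
side reject_gauge_grip [([0.424, -0.012, 0.001], 0.18)]
side stand [([0.603, 0.227, -0.001], 0.9)]
side nest_mouth [([0.551, -0.167, 0.121], 0.71)]
side nest [([0.547, -0.164, -0.002], 0.97)]
side tree [([0.637, -0.029, 0.004], 0.66)]
side tumbler [([0.424, -0.014, 0.002], 0.66)]
{'t': 0.8, 'qpos': array([ 9.83894213e-01,  1.58372560e-01,  1.59697467e+00, -6.89992717e-07,
        1.38618071e+00, -2.10065302e-01]), 'qd': array([ 0.00098708, -0.00093498,  0.00049811,  0.00063055,  0.00106937,
        0.00065133]), 'joint_torque': array([-1.04761391e-03, -3.95990968e+01, -3.31684077e+01, -4.37212866e-04,
        8.93896795e-04, -3.06599316e-05]), 'position': array([0.21158538, 0.53464624, 0.40472728]), 'tcp_rot': array([1.28686236e-05, 1.87305465e-01, 9.82301716e-01, 2.96922782e-05]), 'contact_force': array([0.07083775, 0.40748747, 0.61537645]), 'ft_torque': array([-0.02018623, -0.02213899,  0.0167921 ]), 'grip_force': 0.0, 'gripper_width': 0.9994742439514507}
```

View pics/a.png

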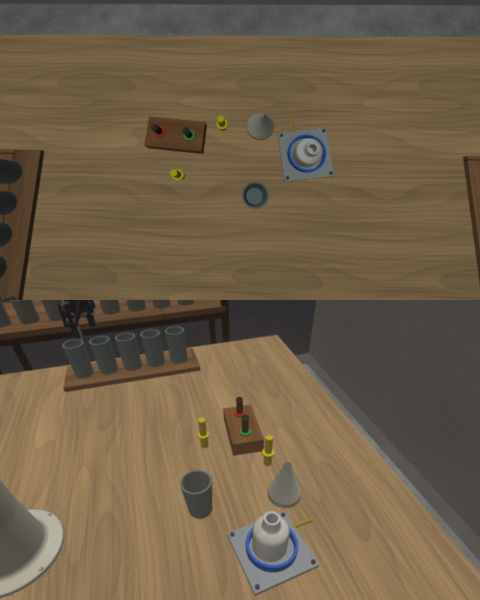

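```bash
python3 -m jog '[{"hand":0,"offset":[0.038,-0.035,-0.004],"turn":-6.8},{"hand":0,"offset":[0.038,-0.035,-0.004],"turn":-6.8},{"hand":0,"offset":[0.038,-0.035,-0.004],"turn":-6.8},{"hand":0,"offset":[0.038,-0.035,-0.004],"turn":-6.8},{"hand":0,"offset":[0.038,-0.035,-0.004],"turn":-6.8},{"hand":0,"offset":[0.038,-0.035,-0.004],"turn":-6.8},{"hand":0,"offset":[0.038,-0.035,-0.004],"turn":-6.8},{"hand":0,"offset":[0.038,-0.035,-0.004],"turn":-6.8},{"hand":0,"offset":[0.038,-0.035,-0.004],"turn":-6.8},{"hand":0,"offset":[0.038,-0.035,-0.004],"turn":-6.8}]'
python3 - <<'E'
from h import *
o=arm.get_obs();im,d=snap('wrist','w1.png')
print(o['position'],o['tcp_rot'],o['contact_force'])
for q in ['go_gauge_grip','reject_gauge_grip','stand']:
    print(q,[(np.round(r['location'],4).tolist(),round(r['p'],2)) for r in arm.pinpoint('wrist',q)[:3]])
print(arm.camera_info('wrist'))
E
```

```text
t: 2.05
position: [0.5927, 0.1834, 0.3647]
tcp_rot: [0.0, 0.706, 0.708, 0.0]
contact_force: [-0.3, 1.2, 0.5]
gripper_width: 0.995
grip_force: 0.0
[0.59271225 0.18335323 0.36467979] [4.16186807e-05 7.05996915e-01 7.08214883e-01 1.80334561e-04] [-0.33849575  1.19472809  0.50644624]
go_gauge_grip [([0.629, 0.0874, 0.0715], 0.6), ([0.4812, 0.209, 0.0715], 0.6)]
reject_gauge_grip [([0.6016, 0.2734, 0.0755], 0.8)]
stand [([0.5989, 0.2237, 0.0019], 0.7)]
{'fx': 352.45032066332703, 'fy': 352.45032066332703, 'cx': 320.8164761034467, 'cy': 203.96911394967879, 'tool_from_camera': array([[-2.72481145e-05, -9.57543573e-01, -2.88288578e-01,
         7.33968243e-02],
       [ 9.99999969e-01, -9.76543832e-05,  2.29839884e-04,
        -7.66030814e-04],
       [-2.48234347e-04, -2.88288563e-01,  9.57543546e-01,
         3.05247929e-02],
       [ 0.00000000e+00,  0.00000000e+00,  0.00000000e+00,
         1.00000000e+00]])}
```

View pics/w1.png

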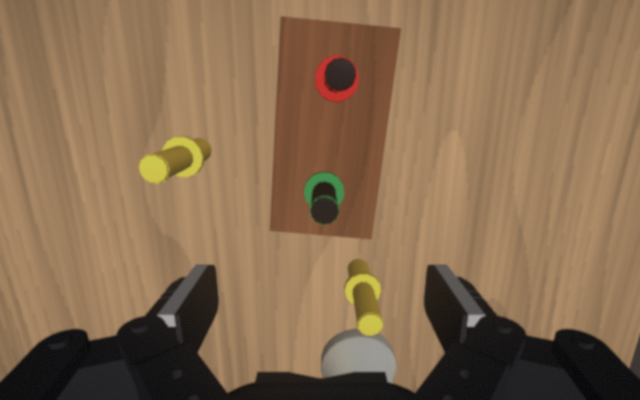

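The wrist view shows the green gauge (collar about (324,190), handle top (324,211)) between the open fingers, red gauge at (338,78), yellow ones clear on both sides.

```bash
cat >> h.py <<'E'
from scipy.spatial.transform import Rotation as Ro
def ray(u,v,z,o):
    k=arm.camera_info('wrist');T=k['tool_from_camera'];w,x,y,zz=o['tcp_rot'];R=Ro.from_quat([x,y,zz,w]).as_matrix()
    c=R@(T[:3,3])+o['position'];d=R@T[:3,:3]@np.array([(u-k['cx'])/k['fx'],(v-k['cy'])/k['fy'],1])
    return c+d*(z-c[2])/d[2]
E
python3 - <<'E'
from h import *
im=cv2.imread('pics/w1.png');o=arm.get_obs()
b,g,r=[im[...,i].astype(int) for i in range(3)]
m=((g>r+40)&(g>b+20)).astype(np.uint8)
c=max(cv2.findContours(m,0,1)[0],key=cv2.contourArea);(u,v),rr=cv2.minEnclosingCircle(c)
print(u,v,rr,ray(u,v,.051,o),ray(324,211,.103,o))
E
```

```text
323.7371520996094 191.29583740234375 19.33816909790039 [0.59334306 0.18337673 0.051     ] [0.59314771 0.18299114 0.103     ]
```

```bash
python3 -m jog '[{"hand":0,"offset":[0.0005,0,-0.033],"turn":0},{"hand":0,"offset":[0,0,-0.033],"turn":0},{"hand":0,"offset":[0,0,-0.033],"turn":0},{"hand":0,"offset":[0,0,-0.03],"turn":0},{"hand":0,"offset":[0,0,0],"turn":0},{"hand":1,"offset":[0,0,0],"turn":0},{"hand":1,"offset":[0,0,0],"turn":0},{"hand":1,"offset":[0,0,0],"turn":0},{"hand":1,"offset":[0,0,0],"turn":0},{"hand":1,"offset":[0,0,0],"turn":0}]' 30
python3 -m jog '[{"hand":1,"offset":[0,0,0],"turn":0},{"hand":1,"offset":[0,0,0],"turn":0}]'
```

```text
t: 3.5
position: [0.5927, 0.1846, 0.2367]
tcp_rot: [0.001, 0.705, 0.71, 0.001]
contact_force: [1.1, 1.3, 4.5]
gripper_width: 0.223
grip_force: 31.0
t: 3.75
position: [0.5927, 0.1847, 0.2367]
tcp_rot: [0.001, 0.705, 0.71, 0.001]
contact_force: [1.2, 0.1, 5.6]
gripper_width: 0.224
grip_force: 31.0
```

```bash
python3 -m jog '[{"hand":1,"offset":[0,0,0.009],"turn":0},{"hand":1,"offset":[0,0,0.009],"turn":0},{"hand":1,"offset":[0,0,0.009],"turn":0},{"hand":1,"offset":[0,0,0],"turn":0}]'
python3 -m jog '[{"hand":1,"offset":[0,-0.003,0],"turn":0},{"hand":1,"offset":[0,-0.003,0],"turn":0},{"hand":1,"offset":[0,-0.003,0],"turn":0},{"hand":1,"offset":[0,0,0],"turn":0}]' 20
python3 - <<'E'
from h import *
snap('wrist','w2.png')
E
```

```text
t: 4.25
position: [0.5924, 0.1845, 0.2629]
tcp_rot: [0.001, 0.705, 0.71, 0.0]
contact_force: [4.1, 0.3, 0.6]
gripper_width: 0.223
grip_force: 31.1
t: 4.75
position: [0.5924, 0.1762, 0.2628]
tcp_rot: [-0.0, 0.705, 0.709, 0.002]
contact_force: [5.3, 4.0, -0.3]
gripper_width: 0.224
grip_force: 31.3
```

View pics/w2.png

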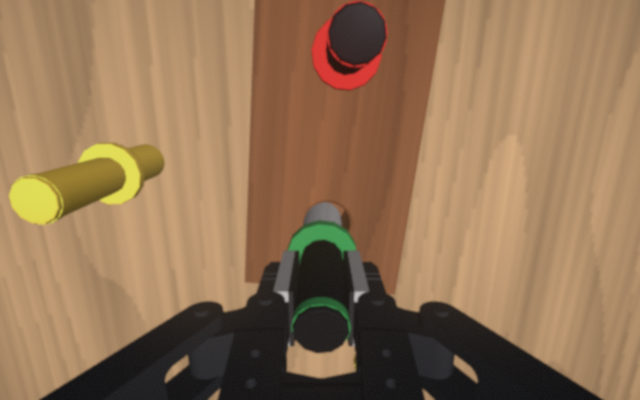

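The view shows the gauge gripped at (322,300) with its plug at (325,213) in the hole, beginning to lean.

```bash
python3 -m jog '[{"hand":1,"offset":[0.0015,-0.003,0],"turn":0},{"hand":1,"offset":[0,-0.003,0],"turn":0},{"hand":1,"offset":[0,-0.003,0],"turn":0},{"hand":1,"offset":[0,-0.002,0],"turn":0},{"hand":1,"offset":[0,0,0],"turn":0}]' 20
cat >> h.py <<'E'
def lean():
    "angle of gauge from green collar edge + top rim in the wrist image: fit collar centre, handle top centre by depth cloud"
    o=arm.get_obs();im,d=arm.get_image('wrist');k=arm.camera_info('wrist');T=k['tool_from_camera']
    v,u=np.nonzero((d>0.05)&(d<0.3));z=d[v,u]
    P=np.c_[(u-k['cx'])/k['fx']*z,(v-k['cy'])/k['fy']*z,z]@T[:3,:3].T+T[:3,3]
    w,x,y,zz=o['tcp_rot'];P=P@Ro.from_quat([x,y,zz,w]).as_matrix().T+o['position']
    return o,im,d,P,im[v,u],u,v
E
python3 - <<'E'
from h import *
o,im,d,P,c,u,v=lean();cv2.imwrite('pics/w3.png',im)
c=c.astype(int);g=(c[:,1]>c[:,2]+40)&(c[:,1]>c[:,0]+20)
hb=(abs(u-321)<22)&(v>235)&(v<350)
print(o['position'],o['tcp_rot'])
Q=P[g];print('green n',g.sum(),Q.min(0),Q.max(0),Q.mean(0))
for vv in range(200,356,6):
    s=(v==vv)&(abs(u-321)<4); 
    if s.any(): print(vv,np.round(P[s].mean(0),4),c[s].mean(0).astype(int))
E
```

```text
t: 5.42
position: [0.5935, 0.1655, 0.2625]
tcp_rot: [-0.001, 0.705, 0.709, 0.001]
contact_force: [4.0, 4.8, -1.4]
gripper_width: 0.226
grip_force: 31.3
[0.59353542 0.16550759 0.26248881] [-0.00091687  0.70477858  0.70942552  0.00131928]
green n 2003 [0.57689036 0.16310905 0.07581869] [0.60922421 0.18963266 0.12954799] [0.59336673 0.17836925 0.09083368]
200 [0.5929 0.1886 0.0555] [131 132 136]
206 [0.5929 0.1871 0.0613] [132 132 136]
212 [0.5928 0.1894 0.0784] [ 59 104  56]
218 [0.5928 0.1873 0.0807] [ 82 148  69]
224 [0.5929 0.1841 0.08  ] [ 81 148  69]
230 [0.5929 0.1815 0.0809] [ 60 108  54]
236 [0.5929 0.1805 0.0858] [27 33 36]
242 [0.5929 0.1795 0.0902] [27 33 35]
248 [0.5929 0.1783 0.094 ] [26 32 34]
254 [0.5929 0.1776 0.0985] [25 30 33]
260 [0.5929 0.1768 0.1024] [26 30 33]
266 [0.5929 0.1759 0.106 ] [25 30 32]
272 [0.5929 0.175  0.1093] [25 29 31]
278 [0.5929 0.1745 0.1131] [26 29 30]
284 [0.5929 0.174  0.1166] [24 28 29]
290 [0.5929 0.173  0.1193] [25 28 29]
296 [0.5929 0.1725 0.1224] [24 27 28]
302 [0.5929 0.1724 0.126 ] [55 99 45]
308 [0.5929 0.1717 0.1286] [ 60 108  49]
314 [0.5929 0.1701 0.1297] [30 32 34]
320 [0.5929 0.168  0.1301] [32 33 36]
326 [0.5929 0.1649 0.129 ] [31 32 35]
332 [0.593  0.1623 0.1288] [31 32 36]
338 [0.593  0.1595 0.1282] [31 33 36]
344 [0.593  0.1564 0.1274] [31 33 36]
350 [0.593  0.1532 0.1265] [39 46 54]
```

```bash
python3 -m jog '[{"hand":1,"offset":[0,-0.002,0],"turn":0},{"hand":1,"offset":[0,-0.002,0],"turn":0},{"hand":1,"offset":[0,-0.0015,0],"turn":0},{"hand":1,"offset":[0,0,0],"turn":0}]' 20
cat >> h.py <<'E'
def prof():
    o,im,d,P,c,u,v=lean();c=c.astype(int)
    w,x,y,zz=o['tcp_rot'];P=(P-o['position'])   # relative to TCP, world axes
    F=[];
    for vv in range(225,312,2):
        s=(v==vv)&(abs(u-321)<5)&(c.max(1)<45)
        if s.sum()>4: F.append(P[s].mean(0))
    F=np.array(F);F=F[(F[:,2]<-.138)&(F[:,2]>-.182)]
    m,b=np.polyfit(F[:,2],F[:,1],1);print('t',o['t'],'pos',np.round(o['position'],4),'F',np.round(o['contact_force'],1),'lean deg (dy/dz)',round(np.degrees(np.arctan(m)),1))
    g=(c[:,1]>c[:,2]+40)&(c[:,1]>c[:,0]+20)&(P[:,2]<-.165)
    print('collar rel x',P[g][:,0].min(),P[g][:,0].max(),'z',P[g][:,2].min(),P[g][:,2].max(),'maxy',P[g][:,1].max(), 'front y at z=-.155',m*-.155+b)
    return im
E
python3 - <<'E'
from h import *
prof()
E
```

```text
t: 5.98
position: [0.5935, 0.1602, 0.2622]
tcp_rot: [-0.001, 0.705, 0.709, 0.001]
contact_force: [4.5, 6.1, -2.4]
gripper_width: 0.226
grip_force: 31.6
t 5.975 pos [0.5935 0.1602 0.2622] F [ 4.5  6.1 -2.4] lean deg (dy/dz) -16.7
collar rel x -0.01666333583884061 0.015729402012553795 z -0.18747327429119773 -0.16823811905102606 maxy 0.027425673342969997 front y at z=-.155 0.011117856806131983
```

```bash
python3 -m jog '[{"hand":1,"offset":[0,0.001,0.012],"turn":0},{"hand":1,"offset":[0,0,0.02],"turn":0},{"hand":1,"offset":[0,0,0.03],"turn":0},{"hand":1,"offset":[0,0,0.03],"turn":0},{"hand":1,"offset":[0,0,0.03],"turn":0}]'
python3 -m jog '[{"hand":1,"offset":[-0.0027,-0.024,0],"turn":0},{"hand":1,"offset":[-0.0054,-0.047,0],"turn":0},{"hand":1,"offset":[-0.0054,-0.047,0],"turn":0},{"hand":1,"offset":[-0.0054,-0.047,0],"turn":0},{"hand":1,"offset":[-0.0054,-0.047,0],"turn":0},{"hand":1,"offset":[-0.0054,-0.047,0],"turn":0},{"hand":1,"offset":[-0.0054,-0.047,0],"turn":0},{"hand":1,"offset":[-0.0054,-0.047,0],"turn":0},{"hand":1,"offset":[-0.0027,-0.024,0],"turn":0},{"hand":1,"offset":[0,0,0],"turn":0}]'
python3 - <<'E'
from h import *
im=prof();cv2.imwrite('pics/w4.png',im)
print([(np.round(r['location'],4).tolist(),round(r['p'],2)) for q in ['nest_mouth','go_gauge_foot'] for r in arm.pinpoint('wrist',q)[:2]])
E
```

```text
t: 6.65
position: [0.5929, 0.16, 0.3856]
tcp_rot: [-0.001, 0.705, 0.71, -0.001]
contact_force: [0.2, -0.0, -1.3]
gripper_width: 0.226
grip_force: 31.2
t: 7.9
position: [0.5495, -0.2183, 0.3847]
tcp_rot: [-0.001, 0.706, 0.709, -0.0]
contact_force: [0.1, 0.1, -2.4]
gripper_width: 0.223
grip_force: 31.1
t 7.9 pos [ 0.5495 -0.2183  0.3847] F [ 0.1  0.1 -2.4] lean deg (dy/dz) -15.5
collar rel x -0.017014591233446286 0.015212274111150559 z -0.18729093627509222 -0.16793020522174826 maxy 0.026053907432603968 front y at z=-.155 0.010625037299877134
[([0.5489, -0.1657, 0.1223], 0.57), ([0.5506, -0.1996, 0.1542], 0.89), ([0.5528, -0.1636, 0.1205], 0.28)]
```

View pics/w4.png

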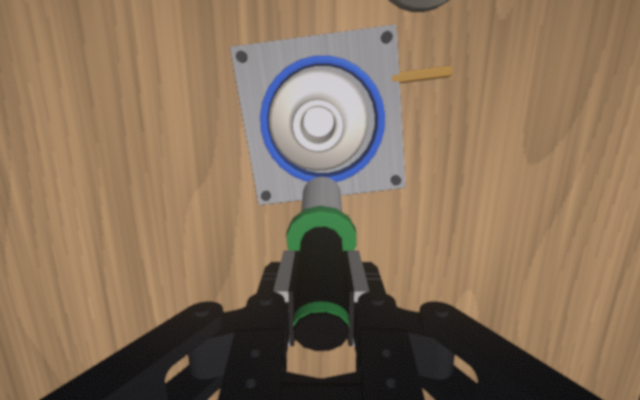

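The neck lip shows as a ring at about (318,123) and the leaning plug's foot ends at about (322,180).

```bash
cat >> h.py <<'E'
def lip(P,u,v):
    s=(P[:,2]>.114)&(P[:,2]<.13)&(v<175)
    L=P[s];m=np.zeros((400,640),np.uint8);m[v[s],u[s]]=1;return L,m
def circ(p):
    A=np.c_[2*p,np.ones(len(p))];s=np.linalg.lstsq(A,(p**2).sum(1),rcond=None)[0];return s[:2],np.sqrt(s[2]+s[0]**2+s[1]**2)
E
sed -i 's/d<0.3)/d<0.33)/' h.py
python3 - <<'E'
from h import *
o,im,d,P,c,u,v=lean()
L,m=lip(P,u,v);print(len(L),np.median(L,0))
cs,h=cv2.findContours(m,cv2.RETR_CCOMP,cv2.CHAIN_APPROX_NONE)
for q in cs:
    if len(q)>20:
        p=np.array([ray(a,b,.122,o)[:2] for a,b in q[:,0]]);print(circ(p),len(q))
# foot: plug region (grey) points below collar
s=(abs(u-322)<25)&(v>176)&(v<212)&(P[:,2]>.13)
Q=P[s];print('plug',len(Q));
for z in np.arange(.15,.2,.005):
    t=Q[abs(Q[:,2]-z)<.0025]
    if len(t): print(round(z,3),t[:,0].min(),t[:,0].max(),t[:,1].max(),len(t))
big=cv2.resize(im[80:220,250:390],None,fx=4,fy=4,interpolation=cv2.INTER_CUBIC);cv2.imwrite('pics/w5.png',big)
E
```

```text
1081 [ 0.54570363 -0.16050404  0.1219451 ]
(array([ 0.54579211, -0.16111214]), np.float64(0.01599504453658513)) 142
(array([ 0.54579839, -0.16101863]), np.float64(0.011427712554860883)) 100
plug 1243
0.16 0.5383632484085378 0.559930926022523 -0.1846453539792501 98
0.165 0.5385677469099482 0.5598571175432153 -0.18483699881660037 172
0.17 0.5383836549708537 0.5596363282128907 -0.18606048358767593 173
0.175 0.5385089719114633 0.5599303643330586 -0.18747735298518753 194
0.18 0.5388023017358456 0.5597551026862987 -0.1891940944247018 202
0.185 0.5401039697694034 0.5589199522210349 -0.190528311637279 177
0.19 0.5427962254119831 0.5551471875063283 -0.19191983806777077 34
0.2 0.539461216419711 0.5585023834054238 -0.18928924185122595 145
```

View pics/w5.png

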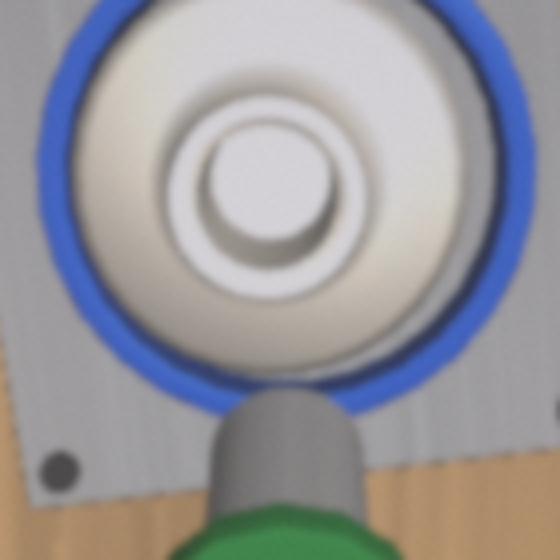

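```bash
python3 - <<'E'
from h import *
from scipy.optimize import least_squares
o,im,d,P,c,u,v=lean();c=c.astype(int)
R=P-o['position']
dark=(c.max(1)<45)&(abs(R[:,0])<.009)&(R[:,2]<-.14)&(R[:,2]>-.178)&(R[:,1]>-.0)&(R[:,1]<.03)
grey=(c.max(1)>60)&(np.ptp(c,axis=1)<20)&(abs(R[:,0])<.009)&(R[:,2]<-.197)&(R[:,2]>-.222)&(R[:,1]>.0)&(R[:,1]<.05)&(v>170)
H,G=R[dark],R[grey];print(len(H),len(G))
def f(p,r=0):
    a,b,x0,y0=p;n=np.array([a,b,1]);n/=np.linalg.norm(n);o0=np.array([x0,y0,-.155])
    e=[np.linalg.norm(np.cross(Q-o0,n),axis=1)-rad for Q,rad in ((H,.010),(G,.011))]
    return np.r_[e[0],e[1]] if not r else e
s=least_squares(f,[0,-.28,0,0],loss='soft_l1',f_scale=.0005);print(s.x,np.degrees(np.arctan(s.x[:2])))
for e in f(s.x,1): print('resid',np.median(e),np.std(e))
n=np.array([s.x[0],s.x[1],1]);n/=np.linalg.norm(n);o0=np.array([s.x[2],s.x[3],-.155])
# axial stations
g=(c[:,1]>c[:,2]+40)&(c[:,1]>c[:,0]+20)&(R[:,2]<-.165)
t=(R[g]-o0)@n;rad=np.linalg.norm(np.cross(R[g]-o0,n),axis=1);print('collar axial',np.percentile(t,[1,5,50,90,95,99]),'r',np.percentile(rad,[5,95]))
a=(v>170)&(abs(u-321)<40)&(R[:,2]<-.19)&(R[:,2]>-.24);t=(R[a]-o0)@n;print('foot axial',np.percentile(t,[0,1,3]))
for h in (.0755,.0775,.0795): print('foot rel',o0-h*n)
E
```

```text
3000 795
[ 0.00138912 -0.28325116 -0.00089552  0.00030121] [  0.07959077 -15.81483552]
resid -2.8670623567325984e-05 0.0008752461778531817
resid 9.92530667905979e-06 0.00029403335304067294
collar axial [-0.03419168 -0.03281908 -0.03101207 -0.03028466 -0.0300124  -0.02927348] r [0.00988834 0.01691021]
foot axial [-0.07645785 -0.07550154 -0.0745514 ]
foot rel [-0.00099643  0.02087716 -0.22764207]
foot rel [-0.0009991   0.02142222 -0.22956636]
foot rel [-0.00100177  0.02196727 -0.23149065]
```

```bash
python3 -m jog '[{"hand":1,"offset":[-0.001,0.013,0],"turn":0},{"hand":1,"offset":[-0.001,0.013,0],"turn":0},{"hand":1,"offset":[-0.001,0.0123,0],"turn":0},{"hand":1,"offset":[0,0,-0.012],"turn":0},{"hand":1,"offset":[0,0,-0.01],"turn":0},{"hand":1,"offset":[0,0,-0.006],"turn":0},{"hand":1,"offset":[0,0,0],"turn":0},{"hand":1,"offset":[0,0,0],"turn":0}]'
python3 - <<'E'
from h import *
im=prof();cv2.imwrite('pics/w6.png',cv2.resize(im[130:270,250:390],None,fx=4,fy=4,interpolation=cv2.INTER_CUBIC))
o,im,d,P,c,u,v=lean()
s=(P[:,2]>.118)&(P[:,2]<.126)&(v<230)&(abs(P[:,0]-.546)<.03)&(abs(P[:,1]+.16)<.03)
m=np.zeros((400,640),np.uint8);m[v[s],u[s]]=1
L=P[s];r=np.hypot(L[:,0]-.5458,L[:,1]+.1611);print(len(L),'lip r',np.percentile(r,[2,50,98]),np.median(L[:,2]))
E
```

```text
t: 9.15
position: [0.5475, -0.1789, 0.3569]
tcp_rot: [0.0, 0.705, 0.71, 0.0]
contact_force: [0.1, 0.4, -2.4]
gripper_width: 0.228
grip_force: 31.2
t 9.15 pos [ 0.5475 -0.1789  0.3569] F [ 0.1  0.4 -2.4] lean deg (dy/dz) -15.4
collar rel x -0.016779192026226908 0.01553550549107019 z -0.18699763366823724 -0.16856985829553803 maxy 0.025980963139364044 front y at z=-.155 0.010457609061720594
730 lip r [0.01155724 0.01438662 0.01611658] 0.1219926790405879
```

View pics/w6.png

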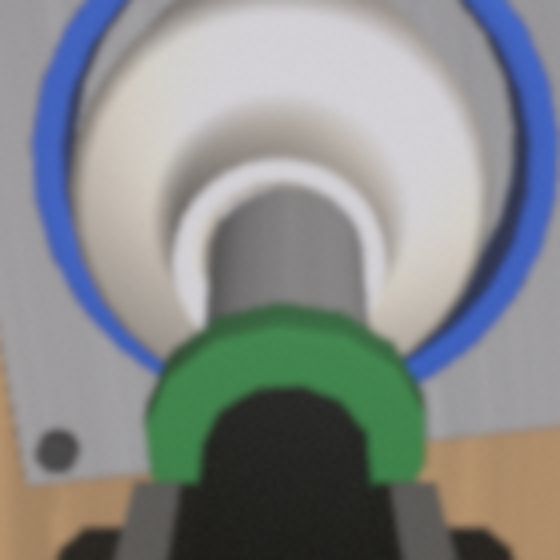

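The plug hangs over the neck, its centre about 1.7 px right of the bore's (at (286,200) against (279,250) in the 4x crop), so I shift -x a millimetre and go down.

```bash
python3 -m jog '[{"hand":1,"offset":[-0.0012,0,0],"turn":0},{"hand":1,"offset":[0,0,-0.003],"turn":0},{"hand":1,"offset":[0,0,-0.002],"turn":0},{"hand":1,"offset":[0,0,-0.001],"turn":0},{"hand":1,"offset":[0,0,0],"turn":0},{"hand":1,"offset":[0,0,0],"turn":0}]'
python3 -m jog '[{"hand":1,"offset":[0,0,-0.0007],"turn":0},{"hand":1,"offset":[0,0,0],"turn":0},{"hand":1,"offset":[0,0,-0.0007],"turn":0},{"hand":1,"offset":[0,0,0],"turn":0}]'
```

```text
t: 10.0
position: [0.5462, -0.1786, 0.3508]
tcp_rot: [0.0, 0.705, 0.71, 0.0]
contact_force: [0.9, 0.2, -1.5]
gripper_width: 0.226
grip_force: 31.2
t: 10.5
position: [0.5463, -0.1786, 0.3497]
tcp_rot: [0.0, 0.705, 0.71, 0.0]
contact_force: [0.2, -0.7, -0.4]
gripper_width: 0.225
grip_force: 31.2
```

```bash
python3 -m jog '[{"hand":1,"offset":[0,0,-0.0007],"turn":0},{"hand":1,"offset":[0,0,0],"turn":0},{"hand":1,"offset":[0,0,-0.0007],"turn":0},{"hand":1,"offset":[0,0,0],"turn":0}]'
python3 -m jog '[{"hand":1,"offset":[0,-0.0008,0],"turn":0},{"hand":1,"offset":[0,-0.0007,-0.0005],"turn":0},{"hand":1,"offset":[0,0,0],"turn":0}]'
```

```text
t: 11.0
position: [0.5464, -0.1788, 0.349]
tcp_rot: [0.001, 0.705, 0.71, 0.0]
contact_force: [-1.4, -0.6, 6.1]
gripper_width: 0.228
grip_force: 32.0
t: 11.38
position: [0.5462, -0.1803, 0.3471]
tcp_rot: [0.0, 0.705, 0.71, -0.0]
contact_force: [0.7, -1.5, 0.4]
gripper_width: 0.227
grip_force: 31.3
```

```bash
python3 -m jog '[{"hand":1,"offset":[0,-0.0005,-0.0005],"turn":0},{"hand":1,"offset":[0,0,-0.0005],"turn":0},{"hand":1,"offset":[0,0,0],"turn":0}]'
python3 -m jog '[{"hand":1,"offset":[0,-0.0005,-0.0005],"turn":0},{"hand":1,"offset":[0,0,0],"turn":0}]'
```

```text
t: 11.75
position: [0.5461, -0.1806, 0.346]
tcp_rot: [-0.0, 0.705, 0.71, -0.0]
contact_force: [1.7, -1.2, -1.2]
gripper_width: 0.221
grip_force: 31.2
t: 12.0
position: [0.5461, -0.181, 0.3456]
tcp_rot: [-0.0, 0.705, 0.71, 0.0]
contact_force: [1.6, -1.1, -2.1]
gripper_width: 0.225
grip_force: 31.2
```

```bash
python3 -m jog '[{"hand":1,"offset":[0,0,-0.0005],"turn":0},{"hand":1,"offset":[0,0,0],"turn":0}]'
python3 -m jog '[{"hand":1,"offset":[0,0.0015,0],"turn":0},{"hand":1,"offset":[0,0.0015,0],"turn":0},{"hand":1,"offset":[0,0,0],"turn":0}]'
python3 -c "
from h import *
prof()"
```

```text
t: 12.25
position: [0.5461, -0.181, 0.3453]
tcp_rot: [-0.0, 0.705, 0.71, -0.0]
contact_force: [0.6, -1.1, -1.4]
gripper_width: 0.224
grip_force: 31.2
t: 12.62
position: [0.5462, -0.1786, 0.3458]
tcp_rot: [0.001, 0.705, 0.71, -0.001]
contact_force: [1.0, -4.7, -1.0]
gripper_width: 0.224
grip_force: 31.1
t 12.625 pos [ 0.5462 -0.1786  0.3458] F [ 1.  -4.7 -1. ] lean deg (dy/dz) -14.2
collar rel x -0.016799433406676667 0.015613449541512336 z -0.18718555842892934 -0.16810375789312348 maxy 0.024841535616559607 front y at z=-.155 0.00986761779950842
```

Foot captured, the gauge is straightening with about 5 N. Continue.

```bash
python3 -m jog '[{"hand":1,"offset":[0,0.0015,0],"turn":0},{"hand":1,"offset":[0,0.0015,0],"turn":0},{"hand":1,"offset":[0,0.0015,0],"turn":0},{"hand":1,"offset":[0,0.0015,0],"turn":0},{"hand":1,"offset":[0,0,0],"turn":0}]'
python3 -m jog '[{"hand":1,"offset":[0,0.0015,0],"turn":0},{"hand":1,"offset":[0,0.0015,0],"turn":0},{"hand":1,"offset":[0,0.0015,0],"turn":0},{"hand":1,"offset":[0,0.0015,0],"turn":0},{"hand":1,"offset":[0,0,0],"turn":0}]'
python3 -c "
from h import *
prof()"
```

```text
t: 13.3
position: [0.5463, -0.1727, 0.3463]
tcp_rot: [0.001, 0.705, 0.71, -0.001]
contact_force: [-0.2, -6.0, 0.7]
gripper_width: 0.226
grip_force: 31.0
t: 13.92
position: [0.5464, -0.1668, 0.3464]
tcp_rot: [0.002, 0.705, 0.71, -0.001]
contact_force: [1.5, -5.7, 1.2]
gripper_width: 0.224
grip_force: 30.8
t 13.925 pos [ 0.5464 -0.1668  0.3464] F [ 1.5 -5.7  1.2] lean deg (dy/dz) -6.1
collar rel x -0.01665556515348099 0.015365647198570809 z -0.1866935887293003 -0.16844504084086392 maxy 0.018315750157739286 front y at z=-.155 0.00800012823490877
```

```bash
python3 -m jog '[{"hand":1,"offset":[0,0.0015,0],"turn":0},{"hand":1,"offset":[0,0.0015,0],"turn":0},{"hand":1,"offset":[0,0.0015,0],"turn":0},{"hand":1,"offset":[0,0,0],"turn":0}]'
python3 -m jog '[{"hand":1,"offset":[0,0.001,0],"turn":0},{"hand":1,"offset":[0,0.001,0],"turn":0},{"hand":1,"offset":[0,0,0],"turn":0}]'
python3 -c "
from h import *
prof()"
```

```text
t: 14.48
position: [0.5464, -0.1622, 0.3464]
tcp_rot: [0.001, 0.705, 0.71, -0.001]
contact_force: [0.1, -5.7, 0.8]
gripper_width: 0.224
grip_force: 30.8
t: 14.85
position: [0.5464, -0.1602, 0.3464]
tcp_rot: [0.001, 0.705, 0.71, -0.0]
contact_force: [0.5, -5.2, 1.7]
gripper_width: 0.226
grip_force: 30.7
t 14.85 pos [ 0.5464 -0.1602  0.3464] F [ 0.5 -5.2  1.7] lean deg (dy/dz) -1.8
collar rel x -0.015304530517231796 0.014748756421590348 z -0.1878339505781671 -0.16746266760151376 maxy 0.015069770330663645 front y at z=-.155 0.007117962738489542
```

```bash
python3 -m jog '[{"hand":1,"offset":[0,0.001,0],"turn":0},{"hand":1,"offset":[0,0.001,0],"turn":0},{"hand":1,"offset":[0,0,0],"turn":0}]'
python3 -m jog '[{"hand":1,"offset":[0,0,-0.001],"turn":0},{"hand":1,"offset":[0,0,-0.001],"turn":0},{"hand":1,"offset":[0,0,-0.001],"turn":0},{"hand":1,"offset":[0,0,0],"turn":0}]'
python3 -c "
from h import *
prof()"
```

```text
t: 15.28
position: [0.5463, -0.1581, 0.3463]
tcp_rot: [0.001, 0.705, 0.71, -0.0]
contact_force: [1.0, -4.1, 1.4]
gripper_width: 0.219
grip_force: 30.7
t: 15.78
position: [0.5463, -0.1582, 0.3431]
tcp_rot: [0.001, 0.705, 0.71, -0.0]
contact_force: [0.3, -4.8, 0.7]
gripper_width: 0.226
grip_force: 30.7
t 15.775 pos [ 0.5463 -0.1582  0.3431] F [ 0.3 -4.8  0.7] lean deg (dy/dz) -0.2
collar rel x -0.015343728083853203 0.014461466077109963 z -0.18708562785222382 -0.16784601694513182 maxy 0.014166139668363387 front y at z=-.155 0.006850894501274396
```

Upright to about 0.2 deg; relax the sideways load slightly and slide down.

```bash
python3 -m jog '[{"hand":1,"offset":[0,-0.0003,-0.001],"turn":0},{"hand":1,"offset":[0,0,-0.0015],"turn":0},{"hand":1,"offset":[0,0,-0.0015],"turn":0},{"hand":1,"offset":[0,0,-0.0015],"turn":0},{"hand":1,"offset":[0,0,0],"turn":0}]'
python3 -m jog '[{"hand":1,"offset":[0,0,-0.0015],"turn":0},{"hand":1,"offset":[0,0,-0.0015],"turn":0},{"hand":1,"offset":[0,0,-0.0015],"turn":0},{"hand":1,"offset":[0,0,-0.0015],"turn":0},{"hand":1,"offset":[0,0,0],"turn":0}]'
```

```text
t: 16.45
position: [0.5463, -0.1583, 0.3373]
tcp_rot: [0.001, 0.705, 0.71, -0.0]
contact_force: [1.0, -6.3, 0.2]
gripper_width: 0.223
grip_force: 30.7
t: 17.08
position: [0.5463, -0.1583, 0.3313]
tcp_rot: [0.001, 0.705, 0.71, -0.0]
contact_force: [0.6, -6.2, 1.0]
gripper_width: 0.223
grip_force: 30.7
```

```bash
python3 -m jog '[{"hand":1,"offset":[0,-0.0005,0],"turn":0},{"hand":1,"offset":[0,0,-0.0015],"turn":0},{"hand":1,"offset":[0,0,-0.0015],"turn":0},{"hand":1,"offset":[0,0,-0.0015],"turn":0},{"hand":1,"offset":[0,0,-0.0015],"turn":0},{"hand":1,"offset":[0,0,0],"turn":0}]'
python3 -m jog '[{"hand":1,"offset":[0,0,-0.0015],"turn":0},{"hand":1,"offset":[0,0,-0.0015],"turn":0},{"hand":1,"offset":[0,0,-0.0015],"turn":0},{"hand":1,"offset":[0,0,-0.0015],"turn":0},{"hand":1,"offset":[0,0,0],"turn":0}]'
```

```text
t: 17.82
position: [0.5463, -0.1586, 0.325]
tcp_rot: [0.001, 0.705, 0.71, -0.0]
contact_force: [2.5, -5.6, 0.4]
gripper_width: 0.224
grip_force: 30.7
t: 18.45
position: [0.5463, -0.1586, 0.319]
tcp_rot: [0.001, 0.705, 0.71, -0.0]
contact_force: [1.4, -5.7, 0.6]
gripper_width: 0.223
grip_force: 30.7
```

```bash
python3 - <<'E'
from h import *
im=prof();cv2.imwrite('pics/w7.png',cv2.resize(im[130:330,250:390],None,fx=3,fy=3))
o,im,d,P,c,u,v=lean();c=c.astype(int)
s=(P[:,2]>.116)&(P[:,2]<.1245)&(np.hypot(P[:,0]-.5458,P[:,1]+.1611)<.017)&(c.min(1)>110);print('lip z',s.sum(),np.median(P[s][:,2]) if s.any() else 0)
g=(c[:,1]>c[:,2]+40)&(c[:,1]>c[:,0]+20)&(P[:,2]<.16);print('collar z',np.percentile(P[g][:,2],[1,50,99]))
E
```

```text
t 18.45 pos [ 0.5463 -0.1586  0.319 ] F [ 1.4 -5.7  0.6] lean deg (dy/dz) -0.3
collar rel x -0.014910513594745933 0.014295624001426921 z -0.18724633525676332 -0.16798594719678658 maxy 0.014471785491929096 front y at z=-.155 0.007080551420625984
lip z 369 0.12015344350159018
collar z [0.132205   0.13370062 0.14954957]
```

```bash
python3 -m jog '[{"hand":1,"offset":[0,-0.0006,0],"turn":0},{"hand":1,"offset":[0,0,-0.0015],"turn":0},{"hand":1,"offset":[0,0,-0.0015],"turn":0},{"hand":1,"offset":[0,0,-0.001],"turn":0},{"hand":1,"offset":[0,0,0],"turn":0}]'
python3 -m jog '[{"hand":1,"offset":[0,0,-0.0005],"turn":0},{"hand":1,"offset":[0,0,-0.0005],"turn":0},{"hand":1,"offset":[0,0,0],"turn":0}]'
python3 -m jog '[{"hand":1,"offset":[0,0,-0.0004],"turn":0},{"hand":1,"offset":[0,0,0],"turn":0}]'
```

```text
t: 19.18
position: [0.5462, -0.159, 0.3148]
tcp_rot: [0.0, 0.705, 0.71, 0.0]
contact_force: [1.6, -5.7, -0.3]
gripper_width: 0.221
grip_force: 30.6
t: 19.55
position: [0.5462, -0.159, 0.3139]
tcp_rot: [0.0, 0.705, 0.71, 0.0]
contact_force: [1.7, -4.8, 0.7]
gripper_width: 0.227
grip_force: 30.7
t: 19.8
position: [0.5462, -0.159, 0.3136]
tcp_rot: [0.0, 0.705, 0.71, 0.0]
contact_force: [1.7, -4.7, 1.2]
gripper_width: 0.227
grip_force: 30.8
```

```bash
python3 -m jog '[{"hand":1,"offset":[0,0,-0.0004],"turn":0},{"hand":1,"offset":[0,0,0],"turn":0}]'
python3 -m jog '[{"hand":1,"offset":[0,0,-0.0003],"turn":0},{"hand":1,"offset":[0,0,0],"turn":0}]'
```

```text
t: 20.05
position: [0.5463, -0.159, 0.3136]
tcp_rot: [0.0, 0.705, 0.71, 0.0]
contact_force: [0.0, -3.8, 5.2]
gripper_width: 0.224
grip_force: 31.1
t: 20.3
position: [0.5463, -0.159, 0.3136]
tcp_rot: [0.0, 0.705, 0.71, 0.0]
contact_force: [-0.1, -2.7, 6.6]
gripper_width: 0.226
grip_force: 31.3
```

```bash
python3 -m jog '[{"hand":1,"offset":[0,0,-0.0003],"turn":0},{"hand":1,"offset":[0,0,0],"turn":0}]'
```

```text
t: 20.55
position: [0.5463, -0.159, 0.3135]
tcp_rot: [0.0, 0.705, 0.71, 0.0]
contact_force: [-1.0, -2.4, 8.8]
gripper_width: 0.222
grip_force: 31.5
```

```bash
python3 - <<'E'
from h import *
prof()
o,im,d,P,c,u,v=lean();c=c.astype(int)
g=(c[:,1]>c[:,2]+40)&(c[:,1]>c[:,0]+20)&(P[:,2]<.15);print('collar z',np.percentile(P[g][:,2],[1,25,50]))
E
python3 -m jog '[{"hand":1,"offset":[0,-0.0003,0.0006],"turn":0},{"hand":0.75,"offset":[0,0,0],"turn":0},{"hand":0.6,"offset":[0,0,0],"turn":0},{"hand":0.5,"offset":[0,0,0],"turn":0},{"hand":0.4,"offset":[0,0,0],"turn":0},{"hand":0.4,"offset":[0,0,0],"turn":0}]'
python3 - <<'E'
from h import *
o,im,d,P,c,u,v=lean();c=c.astype(int);cv2.imwrite('pics/w8.png',im)
g=(c[:,1]>c[:,2]+40)&(c[:,1]>c[:,0]+20)&(P[:,2]<.15);print(o['contact_force'],'collar z',np.percentile(P[g][:,2],[1,25,50]))
E
```

```text
t 20.55 pos [ 0.5463 -0.159   0.3135] F [-1.  -2.4  8.8] lean deg (dy/dz) -0.7
collar rel x -0.015413776892686304 0.01428760526121775 z -0.18728584376944774 -0.16772101411587917 maxy 0.014775309069620463 front y at z=-.155 0.007136949012672344
collar z [0.12686121 0.12798064 0.12838315]
t: 21.4
position: [0.5461, -0.1592, 0.3129]
tcp_rot: [-0.0, 0.705, 0.71, -0.0]
contact_force: [0.8, 0.3, 0.1]
gripper_width: 0.596
grip_force: 0.0
[0.7889083  0.28657066 0.1350125 ] collar z [0.12685887 0.12774139 0.12814392]
```

View pics/w8.png

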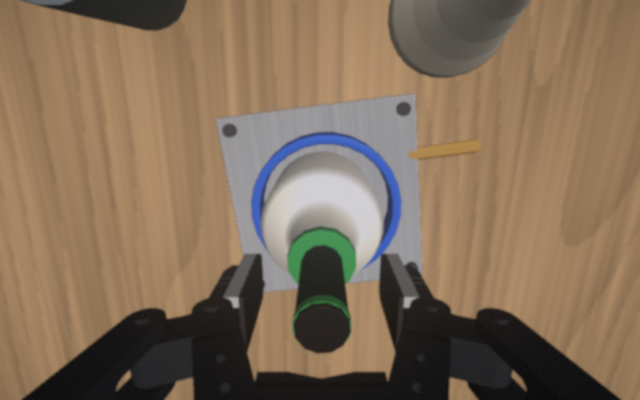

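Fingers are free of the handle at (322,300) and the collar sits on the neck (top at 128 mm). Retract and check.

```bash
python3 -m jog '[{"hand":0.4,"offset":[0,0,0.01],"turn":0},{"hand":0.4,"offset":[0,0,0.02],"turn":0},{"hand":0.4,"offset":[0,0,0.03],"turn":0},{"hand":0.4,"offset":[0,0,0.04],"turn":0},{"hand":0.4,"offset":[0,0,0.04],"turn":0},{"hand":0.4,"offset":[0,0,0],"turn":0},{"hand":0.4,"offset":[0,0,0],"turn":0}]'
python3 - <<'E'
from h import *
im,_=arm.get_image('side');a=im[230:400,220:440]
o,im2,d,P,c,u,v=lean();cv2.imwrite('pics/end.png',np.hstack([cv2.resize(a,(518,400)),im2[:,180:460]]))
E
```

```text
t: 22.32
position: [0.546, -0.1592, 0.453]
tcp_rot: [-0.0, 0.705, 0.71, -0.0]
contact_force: [-0.4, -0.2, -0.8]
gripper_width: 0.597
grip_force: 0.0
```

View pics/end.png

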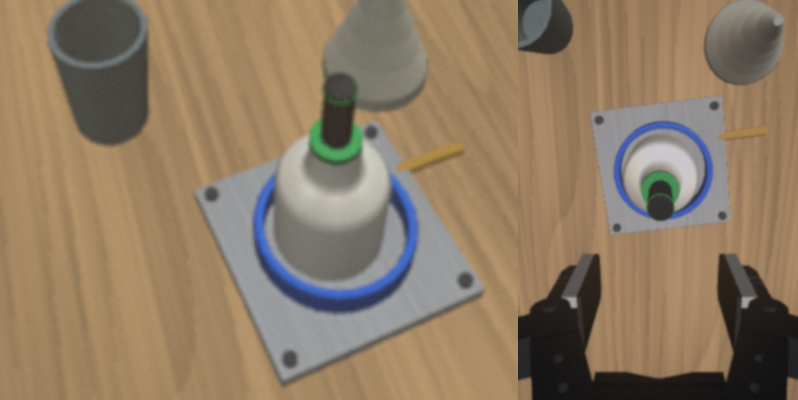

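The gauge stands upright with its collar on the lip (side crop about (336,140)), the tumbler and tree are untouched, and the hand is clear.

```bash
python3 -c "
from cell import arm
print(arm.job_done())"
```

```text
the job is handed in; nothing more can be done
None
```

The green gauge went into the neck edge first at about 15 degrees, was straightened and slid home until its collar rested on the lip. It was left standing there with the hand clear; the highest force I read during insertion was about 10 N, and the job was handed in at about 22 s.

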